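Line up the soil-sample jars by size

ROBOT

A 7-joint arm with a two-finger parallel gripper is mounted at the origin on the work surface. World frame = base frame: x ahead of the robot, y to its left, z up, the work surface at z = 0. Lengths are in m, angles in rad, forces in N, time in s.
With the tool pointing down it reaches from about 0.35 to 0.9 m from the base axis. Payload 8.1 kg.
Tool frame: the origin (TCP) lies at the very end of the fingers, on their centre line; the grasp point (between the pads) lies 19 mm behind it; z points along the fingers, y is the line along which they close (so a half turn about z gives the same grasp; the last joint's range is limited). The gripper opens to 92 mm and grips with 3 to 60 N. Pads are 19 mm wide; open, the fingers measure 130 mm over their backs; the gripper's body (75 mm by 190 mm) begins 47 mm behind the grasp point.
Start: joints at [-0.103, 0.434, 0.025, 1.573, -0.012, 1.134, -0.075], TCP at [0.625, -0, 0.227] pointing down, gripper open.
Joint ranges: [-2.62, 2.62], [-0.44, 2.09], [-1.27, 1.32], [0.08, 2.57], [-1.32, 4.46], [0.12, 2], [-2.74, 2.74]. Speed limits (rad/s): [2.22, 2.22, 3.01, 3.01, 3.14, 3.14, 3.14].

INTERFACE

Orientations are given as a rotation vector (axis times angle).
In Python, from cell import arm gives the robot as it stands.
- The arm moves only by the tool drive_tool, never from a script. Its argument "targets" is a list of rows, each a list of 7 numbers: the turn, a rotation vector about the world's x, y, z in units of 5 degrees (1.0 is 5 degrees), then the shift along the world's x, y, z in units of 40 mm (1.0 is 40 mm), then the opening, from 0 (shut) to 1 (fully open). In form: [[wx, wy, wz, dx, dy, dz, fingers], ...]. A call has 1 to 5 rows; each row is the pose to reach, as a shift and turn from the pose commanded when the call began; what a row does not reach only later rows make up. A row lasts 1/10 s, in which the tool goes at most 50 mm and 8.59 degrees, less where a joint would pass 70% of its speed; a pose out of reach is approached as far as the arm can. A call with a gripper value outside its range is refused whole. The fingers move at their own pace and stop on an object; "force" is the grip in N (left out, the last holds). Time passes only in rows, so rows that repeat a pose let the fingers close. It gives the time, the measured TCP pose, the force, the opening and the grip force at its end, in the units of the state.
- arm.observe(): the state, without advancing time (a new reading comes with each control period).
- arm.get_image(name): name is "scene" or "side" or "wrist"; returns a dict with "pixels" (400x640x3 uint8, red, green, blue), "intrinsics" (3x3 intrinsics, pixels), "k1" (the pictures are not rectified: a ray, as slopes to the right and down, at radius r is drawn at 1 + k1 r^2 times it, then the intrinsics apply), "rvec" (rotation vector, rad) and "tvec" (3), from world to camera coordinates, as OpenCV has them; the wrist camera has in their place "mount" (4x4, takes a point from camera to tool coordinates, whose origin is the TCP and whose axes are the flange's). Camera axes: x right, y down, z forward; pixel columns grow to the right and rows downward; lengths in m; the calibration is good to about 2 mm. A picture is of the moment at which its call begins: read the wrist's pose just before it. There is no depth.
- arm.sign_off(): hands the job in; it is judged then, once.
The state is a dict: "clock": time; "joints": joint angles; "dq": joint speeds; "joint_efforts": joint torques, N m; "position": TCP position; "ee_rot": TCP orientation; "force": force on the tool from outside, world axes, zero at the start; "ft_torque": the same for the moment, N m; "width": opening from 0.0 (shut) to 1.0 (fully open); "gripper_force": force on a finger pad.
Only numpy, scipy, OpenCV 4.12 (cv2) and the standard library are available. Lean on these libraries where they do the work, as an engineer would, in place of code of your own. Each camera call takes 0.05 s, during which the arm holds its last target. There are 200 camera calls.

TASK

Line up the four blue-capped sample jars in order of size on the black pads of the metal rail, one jar to a pad, so that the smallest stands on the pad beside the red end knob and the largest at the other end. Stand every jar upright in the middle of its pad, let go of it, never tip a jar over, and leave the glass beaker where it is.

Things in the scene. Friction and masses are not known exactly. Their poses are not given: they have to be found in the camera images.
- jar_50_mid (a point): The smallest of the four loose sample jars, all alike but for size: upright cylinder with a brown body, pale label band and flat blue screw cap (top 16 mm). Diameter 36 mm (cap 2 mm less), total height 50 mm. The point is the jar's centre, half-way up (25 mm above its foot); z points up along the jar, its yaw is of no meaning.
- jar_60_mid (a point): The second smallest of the four loose sample jars, all alike but for size: upright cylinder with a brown body, pale label band and flat blue screw cap (top 16 mm). Diameter 44 mm (cap 2 mm less), total height 60 mm. The point is the jar's centre, half-way up (30 mm above its foot); z points up along the jar, its yaw is of no meaning.
- jar_70_mid (a point): The second largest of the four loose sample jars, all alike but for size: upright cylinder with a brown body, pale label band and flat blue screw cap (top 16 mm). Diameter 52 mm (cap 2 mm less), total height 70 mm. The point is the jar's centre, half-way up (35 mm above its foot); z points up along the jar, its yaw is of no meaning.
- jar_80_mid (a point): The largest of the four loose sample jars, all alike but for size: upright cylinder with a brown body, pale label band and flat blue screw cap (top 16 mm). Diameter 60 mm (cap 2 mm less), total height 80 mm. The point is the jar's centre, half-way up (40 mm above its foot); z points up along the jar, its yaw is of no meaning.
- pad_1: Fixed round black rubber pad, 74 mm across, an end pad in the straight row of four on the bare metal rail (90 x 430 mm plate, 8 mm thick, on the bench); pad centres are 88 mm apart. Origin: centre of the pad's upper face (10 mm above the bench). y runs along the row from pad_1 towards pad_4, x across the row, away from the robot, z up.
- pad_2: Fixed round black rubber pad, 74 mm across, next to pad_1 in the straight row of four on the bare metal rail (90 x 430 mm plate, 8 mm thick, on the bench); pad centres are 88 mm apart. Origin: centre of the pad's upper face (10 mm above the bench). y runs along the row from pad_1 towards pad_4, x across the row, away from the robot, z up.
- pad_3: Fixed round black rubber pad, 74 mm across, between pad_2 and pad_4 in the straight row of four on the bare metal rail (90 x 430 mm plate, 8 mm thick, on the bench); pad centres are 88 mm apart. Origin: centre of the pad's upper face (10 mm above the bench). y runs along the row from pad_1 towards pad_4, x across the row, away from the robot, z up.
- pad_4: Fixed round black rubber pad, 74 mm across, the other end pad in the straight row of four on the bare metal rail (90 x 430 mm plate, 8 mm thick, on the bench); pad centres are 88 mm apart. Origin: centre of the pad's upper face (10 mm above the bench). y runs along the row from pad_1 towards pad_4, x across the row, away from the robot, z up.
- end_red: Fixed red round knob, 30 mm across, standing 30 mm above the rail, at one end of the rail, 62 mm beyond the centre of the end pad; it is beside pad_1 or beside pad_4, and a grey knob of the same shape stands at the other end. Origin: centre of its foot, on the rail's top face.
- beaker: Bystander, loose: empty clear glass beaker, 68 mm across the rim, 90 mm tall, standing on the bench left or right of the rail (a white bottle with a red cap stands on the other side). Origin: centre of its underside.
There are look-alikes about, which are no part of the job. What is shaped like the part that bears jar_50_mid but pink is not meant. Leave any green look-alike of the part that bears jar_60_mid alone.

How it is judged:
At the end, for the whole second after the job is handed in: The four jars stand on the four pads in order of size, smallest on the pad beside the red knob, each with its centre within 12 mm of its pad's centre, resting on the pad (within 4 mm in height), upright within 0.1 rad and at rest (under 0.02 m/s) (angle between each of jar_50_mid, jar_60_mid, jar_70_mid, jar_80_mid's own z axis and vertical below 0.1 rad and linear speed of each of jar_50, jar_60, jar_70, jar_80 below 0.02 m/s and ((horizontal distance between end_red and pad_1 below 0.1 m and horizontal distance between jar_50_mid and pad_1 below 0.012 m and z of jar_50_mid in the frame of pad_1 below 0.029 m and horizontal distance between jar_60_mid and pad_2 below 0.012 m and z of jar_60_mid in the frame of pad_2 below 0.034 m and horizontal distance between jar_70_mid and pad_3 below 0.012 m and z of jar_70_mid in the frame of pad_3 below 0.039 m and horizontal distance between jar_80_mid and pad_4 below 0.012 m and z of jar_80_mid in the frame of pad_4 below 0.044 m) or (horizontal distance between end_red and pad_4 below 0.1 m and horizontal distance between jar_50_mid and pad_4 below 0.012 m and z of jar_50_mid in the frame of pad_4 below 0.029 m and horizontal distance between jar_60_mid and pad_3 below 0.012 m and z of jar_60_mid in the frame of pad_3 below 0.034 m and horizontal distance between jar_70_mid and pad_2 below 0.012 m and z of jar_70_mid in the frame of pad_2 below 0.039 m and horizontal distance between jar_80_mid and pad_1 below 0.012 m and z of jar_80_mid in the frame of pad_1 below 0.044 m))); the robot touches nothing.
It fails at once if a jar is tipped over (tilted more than 0.8 rad) (angle between any of jar_50_mid, jar_60_mid, jar_70_mid, jar_80_mid's own z axis and vertical above 0.8 rad).
It fails at once if the glass beaker is pushed more than 25 mm or tipped over (more than 0.5 rad) (distance of beaker from where it was at the start of the episode above 0.025 m or angle between beaker's own z axis and vertical above 0.5 rad).
It also fails if it takes over 102 s, if anything falls off the work surface, if the arm or the gripper's body presses on something with over 40 N, if the wrist force passes 120 N, or if a joint passes its speed limit or range.

## Working session

There is one attempt and no reset: what is moved stays moved. The work goes in short steps, Python scripts to look and compute and a tool call to move; the robot and the scene stay as the last step left them, time stands still between calls to the robot, and variables do not carry over. Pictures are saved under pics/ and viewed, at most 14 in all, crops included, and the job is handed in when it is done.

Besides the shell and the picture viewer there is one more tool, called by a JSON object that holds its "method" and its "body", one argument or row to a line. drive_tool: Moves the arm, as the interface text tells. Its arguments: {"type":"object","properties":{"targets":{"type":"array"},"force":{"type":"number"}},"required":["targets"]}

```bash
mkdir -p pics; cat > h.py <<'E'
import numpy as np, cv2
from cell import arm
def get(n,f=None):
    s=arm.observe(); d=arm.get_image(n); d['s']=s
    if f: cv2.imwrite('pics/'+f, d['pixels'][:,:,::-1])
    return d
def cam(d):
    if 'mount' in d:
        M=np.array(d['mount']); R=cv2.Rodrigues(np.array(d['s']['ee_rot'],float))[0]
        return R@M[:3,:3], R@M[:3,3]+np.array(d['s']['position'])
    R=cv2.Rodrigues(np.array(d['rvec'],float))[0]
    return R.T, -R.T@np.array(d['tvec'],float).ravel()
def cast(d,px,z):
    K=np.array(d['intrinsics'],float); px=np.array(px,float).reshape(-1,1,2)
    u=cv2.undistortPoints(px,K,np.array([d['k1'],0,0,0,0.]),)[:,0]
    R,c=cam(d); r=np.c_[u,np.ones(len(u))]@R.T
    return c+r*((z-c[2])/r[:,2])[:,None]
def blobs(d,lo,hi,amin=40):
    h=cv2.cvtColor(d['pixels'],cv2.COLOR_RGB2HSV); m=cv2.inRange(h,lo,hi)
    n,l,st,ce=cv2.connectedComponentsWithStats(m)
    return [(st[i].tolist(),ce[i].round(1).tolist()) for i in range(1,n) if st[i][4]>=amin],l
E
python3 - <<'E'
from h import *
a=get('scene','a.png'); b=get('side','b.png'); w=get('wrist','w.png')
for d in(a,b,w):
    print(cam(d)[1].round(3), np.array(d['intrinsics']).round(0).tolist(), d['k1'])
print(a['s'])
E
```

```text
[ 0.932 -0.418  0.774] [[411.0, 0.0, 321.0], [0.0, 411.0, 195.0], [0.0, 0.0, 1.0]] -0.05122302634311716
[ 0.225 -0.579  0.616] [[372.0, 0.0, 326.0], [0.0, 372.0, 201.0], [0.0, 0.0, 1.0]] -0.03376756654170455
[0.625 0.075 0.385] [[282.0, 0.0, 321.0], [0.0, 282.0, 205.0], [0.0, 0.0, 1.0]] -0.03486160068239346
{'clock': 0.0, 'joints': array([-0.10258811,  0.43518284,  0.02496744,  1.57409221, -0.01159157,
        1.13398821, -0.07509339]), 'dq': array([-3.84292516e-04,  1.63454294e-04,  3.66130199e-04, -2.89804556e-04,
        1.15915579e-03, -2.94529713e-05, -1.06701850e-03]), 'joint_efforts': array([ 3.89017032e-04, -6.67853522e+01,  9.84863900e-01, -3.14464223e+01,
       -6.05165795e-02,  4.27553023e-02,  1.12382318e-04]), 'position': array([ 6.24495314e-01, -6.38393198e-05,  2.25971734e-01]), 'ee_rot': array([-2.22082707e+00, -2.22067952e+00,  1.84594310e-03]), 'force': array([-0.28398359,  0.2152318 , -0.74440973]), 'ft_torque': array([-0.02833352, -0.00398494, -0.037061  ]), 'gripper_force': 0.0, 'width': 1.0002058548098427}
```

View pics/a.png

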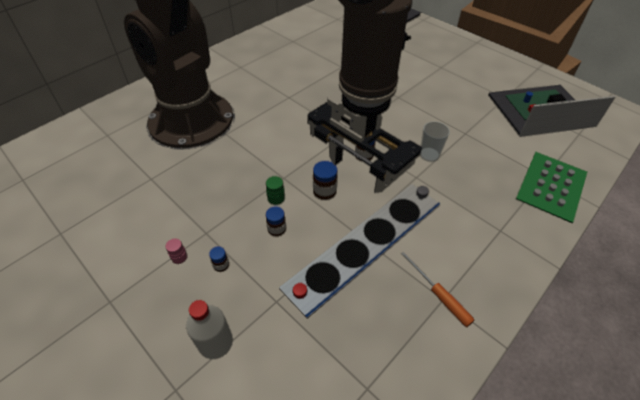

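View pics/b.png

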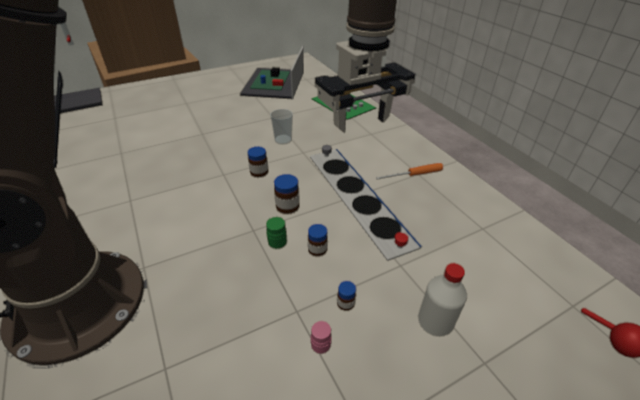

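View pics/w.png

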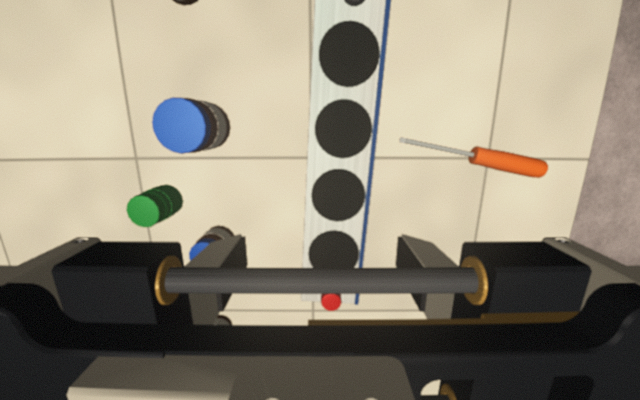

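Scene view: the blue caps are at about (325,172), (276,214) and (219,254), and the fourth is hidden behind the gripper. There are look-alikes in green (275,190) and pink (176,250). The red knob (300,290) is at the near, −y end, the beaker is at (433,141) and the bottle at (210,330). Side view: the four blue caps are at (257,155), (286,184), (317,233) and (346,290).

Next I measure everything.

```bash
python3 - <<'E'
from h import *
a=get('scene'); b=get('side'); w=get('wrist')
for n,d in (('scene',a),('side',b),('wrist',w)):
    for nm,lo,hi,z in (('blue',(105,140,60),(125,255,255),.06),('black',(0,0,0),(179,120,45),.01),('red',(0,180,90),(6,255,255),.03)):
        B,l=blobs(d,lo,hi,60)
        for st,c in B:
            if st[4]<3000: print(n,nm,st,c,cast(d,[c],z).round(3)[0])
s=b['pixels'][120:320,230:430]; cv2.imwrite('pics/c.png',cv2.resize(s,(600,600),interpolation=3)[:,:,::-1])
E
```

```text
scene blue [314, 162, 23, 17, 309] [324.8, 169.7] [0.464 0.083 0.06 ]
scene blue [267, 207, 17, 14, 190] [274.6, 214.0] [ 0.479 -0.091  0.06 ]
scene blue [210, 247, 15, 13, 146] [217.0, 253.3] [ 0.471 -0.241  0.06 ]
scene black [0, 0, 35, 39, 113] [12.9, 12.0] [-1.123 -0.133  0.01 ]
scene black [0, 51, 53, 55, 125] [31.8, 84.1] [-0.52  -0.272  0.01 ]
scene black [155, 91, 72, 51, 1909] [189.8, 117.0] [ 0.003 -0.004  0.01 ]
scene black [547, 92, 20, 11, 126] [556.9, 97.3] [0.733 0.863 0.01 ]
scene black [489, 94, 31, 41, 156] [504.7, 113.4] [0.653 0.666 0.01 ]
scene black [503, 94, 23, 27, 63] [514.6, 108.3] [0.662 0.711 0.01 ]
scene black [151, 115, 83, 33, 310] [195.0, 138.9] [ 0.094 -0.048  0.01 ]
scene black [390, 200, 29, 23, 528] [404.2, 210.8] [0.659 0.153 0.01 ]
scene black [364, 219, 31, 25, 598] [379.2, 231.0] [0.653 0.066 0.01 ]
scene black [337, 240, 31, 27, 683] [352.0, 253.2] [ 0.648 -0.022  0.01 ]
scene black [306, 263, 34, 30, 785] [322.3, 277.4] [ 0.643 -0.11   0.01 ]
scene red [294, 284, 12, 12, 66] [300.4, 288.5] [ 0.637 -0.166  0.03 ]
side blue [248, 147, 17, 13, 1
[... 958 characters left out ...]
280, 120, 85, 489] [96.2, 337.1] [ 0.034 -0.102  0.01 ]
side red [395, 233, 12, 10, 96] [400.6, 237.6] [ 0.641 -0.164  0.03 ]
side red [446, 264, 18, 14, 196] [454.4, 271.0] [ 0.682 -0.289  0.03 ]
side red [582, 309, 58, 44, 674] [622.0, 332.9] [ 0.853 -0.535  0.03 ]
wrist blue [153, 99, 52, 53, 1790] [175.7, 125.6] [0.462 0.075 0.06 ]
wrist blue [190, 242, 18, 17, 144] [197.1, 248.6] [ 0.468 -0.075  0.06 ]
wrist black [221, 256, 25, 12, 129] [231.6, 262.9] [ 0.493 -0.121  0.01 ]
wrist black [221, 294, 9, 14, 72] [224.3, 298.5] [ 0.476 -0.181  0.01 ]
wrist black [413, 294, 9, 16, 74] [417.9, 298.7] [ 0.774 -0.182  0.01 ]
wrist red [322, 295, 18, 15, 227] [330.4, 301.3] [ 0.638 -0.172  0.03 ]
```

View pics/c.png

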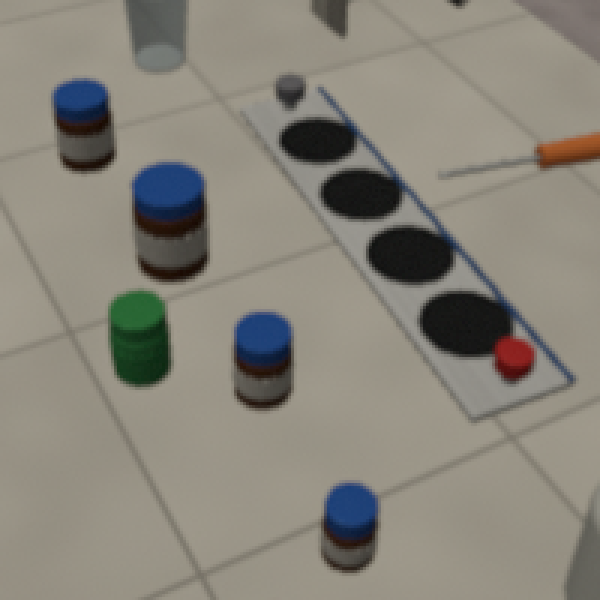

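The crop shows the largest jar at (170,220), the smallest at (350,527), and two middle ones at (263,360) and (85,125). Cap width times distance gives about 47 mm for (85,125), so it is jar_70, and about 38 mm for (263,360), so it is jar_60. Green (140,338) and pink are look-alikes and stay put. Red is at the −y end, so the sizes rise towards +y.

```bash
python3 - <<'E'
from h import *
a=get('scene'); b=get('side'); w=get('wrist')
K={'50':((217,253.3),(346.3,289.5)),'60':((274.6,214),(316.7,232.1)),'80':((324.8,169.7),(285.1,182.7)),'70':(None,(255.9,152.6))}
for k,(p,q) in K.items():
    z=int(k)/1000-.005
    print(k, p and cast(a,[p],z)[0].round(3), cast(b,[q],z)[0].round(3))
print('w80',cast(w,[(178,125.5)],.08).round(3))
B,l=blobs(w,(0,0,0),(179,120,55),500)
for st,c in B:
    if st[4]<6000: print('wpad',st,c,cast(w,[c],.01).round(3)[0])
for n,d in(('scene',a),('side',b)):
    for nm,lo,hi,z in (('green',(50,120,30),(75,255,255),.03),('pink',(165,80,60),(179,200,255),.025)):
        for st,c in blobs(d,lo,hi,60)[0]: print(n,nm,st,c,cast(d,[c],z).round(3)[0])
print('beaker foot',cast(b,[(283,139)],.0),cast(a,[(430,155)],0))
E
```

```text
50 [ 0.461 -0.237  0.045] [ 0.461 -0.236  0.045]
60 [ 0.476 -0.089  0.055] [ 0.475 -0.088  0.055]
80 [0.474 0.073 0.075] [0.474 0.074 0.075]
70 None [0.461 0.241 0.065]
w80 [[0.474 0.075 0.08 ]]
wpad [320, 22, 57, 64, 2737] [348.4, 53.0] [0.658 0.159 0.01 ]
wpad [326, 101, 44, 47, 539] [348.0, 117.9] [0.659 0.084 0.01 ]
wpad [310, 232, 47, 38, 1237] [334.8, 252.7] [ 0.645 -0.104  0.01 ]
wpad [397, 238, 77, 35, 559] [416.3, 260.3] [ 0.765 -0.116  0.01 ]
scene green [517, 153, 69, 69, 2213] [552.1, 187.6] [0.886 0.455 0.03 ]
scene green [267, 177, 16, 27, 364] [274.6, 189.8] [ 0.405 -0.028  0.03 ]
scene pink [166, 239, 20, 21, 266] [174.7, 248.6] [ 0.373 -0.289  0.025]
side green [346, 99, 28, 20, 194] [358.7, 109.3] [0.878 0.39  0.03 ]
side green [267, 218, 19, 30, 462] [276.0, 232.1] [ 0.407 -0.025  0.03 ]
side pink [311, 322, 20, 31, 521] [320.6, 336.8] [ 0.381 -0.288  0.025]
beaker foot [[5.90539057e-01 3.72880992e-01 1.11022302e-16]] [[5.89694189e-01 3.65876201e-01 1.11022302e-16]]
```

{"method": "drive_tool", "body": {
  "targets": [
    [0,0,0,-1.0,0.5,0,1],
    [0,0,0,-2.0,1.0,0,1],
    [0,0,0,-3.0,1.5,-1,1],
    [0,0,0,-3.75,1.87,-2,1],
    [0,0,0,-3.75,1.87,-2.5,1]
  ],
  "force": 15
}}

```text
clock: 0.95
position: [0.4712, 0.0764, 0.1256]
ee_rot: [-2.217, -2.223, 0.001]
force: [0.0, 0.2, -0.0]
width: 1.001
gripper_force: 0.0
```

{"method": "drive_tool", "body": {
  "targets": [
    [0,0,0,0,0,-0.7,1],
    [0,0,0,0,0,-1.4,1],
    [0,0,0,0,0,-2,1],
    [0,0,0,0,0,-2.5,1],
    [0,0,0,0,0,-2.5,1]
  ]
}}

```text
clock: 1.45
position: [0.4735, 0.0745, 0.0248]
ee_rot: [-2.22, -2.22, 0.005]
force: [-0.9, 0.1, 0.7]
width: 1.003
gripper_force: 0.0
```

{"method": "drive_tool", "body": {
  "targets": [
    [0,0,0,0,0,0,0.8],
    [0,0,0,0,0,0,0.7],
    [0,0,0,0,0,0,0.6],
    [0,0,0,0,0,0,0.5],
    [0,0,0,0,0,0,0.5]
  ],
  "force": 20
}}

```text
clock: 1.95
position: [0.4753, 0.0748, 0.0274]
ee_rot: [2.221, 2.221, 0.001]
force: [-2.0, -0.2, 5.8]
width: 0.645
gripper_force: 20.0
```

{"method": "drive_tool", "body": {
  "targets": [
    [0,0,0,0,0,0.5,0.5],
    [0,0,0,0,0,1.0,0.5],
    [0,0,0,0.6,0.3,1.2,0.5],
    [0,0,0,1.4,0.6,1.2,0.5],
    [0,0,0,2.3,1.0,1.2,0.5]
  ]
}}

```text
clock: 2.45
position: [0.5675, 0.1145, 0.0752]
ee_rot: [2.222, 2.22, -0.0]
force: [0.7, 0.3, -2.2]
width: 0.649
gripper_force: 20.0
```

{"method": "drive_tool", "body": {
  "targets": [
    [0,0,0,0.8,0.4,0,0.5],
    [0,0,0,1.6,0.75,0,0.5],
    [0,0,0,2.1,0.95,0,0.5],
    [0,0,0,2.3,1.03,0,0.5],
    [0,0,0,2.3,1.03,0,0.5]
  ]
}}

```text
clock: 2.95
position: [0.659, 0.1562, 0.0741]
ee_rot: [-2.221, -2.221, 0.001]
force: [-0.1, -0.5, -3.4]
width: 0.647
gripper_force: 20.0
```

```bash
python3 - <<'E'
from h import *
d=get('side'); w=get('wrist'); 
print(d['s']['position'],d['s']['width'],d['s']['force'])
cv2.imwrite('pics/d.png',np.vstack([d['pixels'][90:290,200:520],w['pixels'][::2,::2]])[:,:,::-1])
E
```

```text
[0.65902808 0.15616171 0.07405935] 0.6472195737109765 [-0.07369217 -0.53130548 -3.35860415]
```

View pics/d.png

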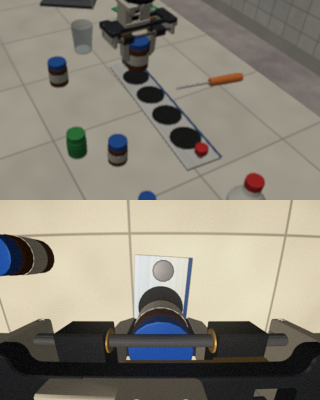

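The 80 jar is held upright above the far pad (side crop (137,50)), so I lower it and let go.

{"method": "drive_tool", "body": {
  "targets": [
    [0,0,0,0,0,-0.3,0.5],
    [0,0,0,0,0,-0.6,0.5],
    [0,0,0,0,0,-0.8,0.5],
    [0,0,0,0,0,-0.92,0.5],
    [0,0,0,0,0,-0.92,0.5]
  ]
}}

```text
clock: 3.55
position: [0.6584, 0.1558, 0.0373]
ee_rot: [-2.221, -2.221, 0.002]
force: [-0.3, -0.8, -2.5]
width: 0.65
gripper_force: 20.0
```

{"method": "drive_tool", "body": {
  "targets": [
    [0,0,0,0,0,0,0.68],
    [0,0,0,0,0,0,0.75],
    [0,0,0,0,0,0,0.9],
    [0,0,0,0,0,0,1],
    [0,0,0,0,0,0,1]
  ]
}}

```text
clock: 4.05
position: [0.6591, 0.156, 0.0381]
ee_rot: [2.221, 2.221, 0.0]
force: [-0.2, -0.0, -0.1]
width: 0.96
gripper_force: 0.0
```

{"method": "drive_tool", "body": {
  "targets": [
    [0,0,0,0,0,0.6,1],
    [0,0,0,0,0,1.4,1],
    [0,0,0,0,0,2.2,1],
    [0,0,0,-0.5,0.3,2.5,1],
    [0,0,0,-1.5,0.8,2.5,1]
  ]
}}

```text
clock: 4.55
position: [0.6024, 0.1866, 0.1405]
ee_rot: [2.224, 2.214, 0.008]
force: [0.0, 1.1, -0.5]
width: 1.0
gripper_force: 0.0
```

{"method": "drive_tool", "body": {
  "targets": [
    [0,0,0,-1.0,0.4,0,1],
    [0,0,0,-2.0,0.8,0,1],
    [0,0,0,-2.9,1.15,0,1],
    [0,0,0,-3.43,1.33,0,1],
    [0,0,0,-3.43,1.33,0,1]
  ]
}}

```text
clock: 5.05
position: [0.4585, 0.2429, 0.1382]
ee_rot: [-2.216, -2.225, 0.001]
force: [-0.4, 0.5, 0.1]
width: 0.997
gripper_force: 0.0
```

```bash
cat > m.py <<'E'
from h import *
for n in ('scene','side'):
    d=get(n)
    for st,c in blobs(d,(105,140,60),(125,255,255),60)[0]:
        print(n,st,[(z,cast(d,[c],z).round(4)[0][:2]) for z in (.045,.055,.065,.075,.085)])
print(d['s']['position'],d['s']['clock'])
E
python3 m.py
```

```text
scene [358, 131, 17, 12, 167] [(0.045, array([0.4475, 0.2585])), (0.055, array([0.4542, 0.2492])), (0.065, array([0.4608, 0.2399])), (0.075, array([0.4675, 0.2306])), (0.085, array([0.4741, 0.2214]))]
scene [398, 181, 25, 18, 355] [(0.045, array([0.6425, 0.1877])), (0.055, array([0.6465, 0.1794])), (0.065, array([0.6505, 0.171 ])), (0.075, array([0.6545, 0.1627])), (0.085, array([0.6584, 0.1544]))]
scene [267, 207, 17, 14, 190] [(0.045, array([ 0.4692, -0.0838])), (0.055, array([ 0.4756, -0.0884])), (0.065, array([ 0.4819, -0.093 ])), (0.075, array([ 0.4883, -0.0976])), (0.085, array([ 0.4946, -0.1022]))]
scene [210, 247, 15, 13, 145] [(0.045, array([ 0.461 , -0.2368])), (0.055, array([ 0.4675, -0.2393])), (0.065, array([ 0.474 , -0.2418])), (0.075, array([ 0.4804, -0.2443])), (0.085, array([ 0.4869, -0.2468]))]
side [328, 138, 19, 14, 213] [(0.045, array([0.6899, 0.2099])), (0.055, array([0.6818, 0.1961])), (0.065, array([0.6736, 0.1822])), (0.075, array([0.6655, 0.1684])), (0.085, array([0.6574, 0.1546]))]
side [248, 147, 17, 13, 158] [(0.045, array([0.4692, 0.2709])), (0.055, array([0.4649, 0.256 ])), (0.065, array([0.4606, 0.2411])), (0.075, array([0.4564, 0.2262])), (0.085, array([0.4521, 0.2113]))]
side [309, 225, 18, 16, 224] [(0.045, array([ 0.4798, -0.0785])), (0.055, array([ 0.4753, -0.0873])), (0.065, array([ 0.4709, -0.096 ])), (0.075, array([ 0.4664, -0.1048])), (0.085, array([ 0.4619, -0.1136]))]
side [339, 282, 16, 17, 215] [(0.045, array([ 0.4612, -0.2357])), (0.055, array([ 0.457 , -0.2417])), (0.065, array([ 0.4529, -0.2477])), (0.075, array([ 0.4488, -0.2538])), (0.085, array([ 0.4446, -0.2598]))]
[0.46075736 0.2420108  0.13837488] 5.1
```

Jar 80 stands within 2 mm of its pad centre. Both views agree on jar_70 at (.461,.2405) with cap height .065, which confirms its size.

{"method": "drive_tool", "body": {
  "targets": [
    [0,0,0,0,0,-0.9,1],
    [0,0,0,0,0,-1.7,1],
    [0,0,0,0,0,-2.4,1],
    [0,0,0,0,0,-2.9,1],
    [0,0,0,0,0,-2.9,1]
  ]
}}

```text
clock: 5.65
position: [0.4616, 0.2394, 0.0195]
ee_rot: [-2.223, -2.219, 0.007]
force: [-0.4, 0.0, 0.5]
width: 1.004
gripper_force: 0.0
```

{"method": "drive_tool", "body": {
  "targets": [
    [0,0,0,0,0,0,0.8],
    [0,0,0,0,0,0,0.7],
    [0,0,0,0,0,0,0.55],
    [0,0,0,0,0,0,0.4],
    [0,0,0,0,0,0,0.4]
  ]
}}

```text
clock: 6.15
position: [0.4621, 0.2414, 0.0225]
ee_rot: [2.221, 2.221, 0.002]
force: [-0.1, -1.4, -0.5]
width: 0.613
gripper_force: 0.0
```

{"method": "drive_tool", "body": {
  "targets": [
    [0,0,0,0,0,0,0.4],
    [0,0,0,0,0,0.4,0.4],
    [0,0,0,0,0,0.9,0.4],
    [0,0,0,0.6,-0.5,1.2,0.4],
    [0,0,0,1.4,-1.2,1.2,0.4]
  ]
}}

```text
clock: 6.65
position: [0.518, 0.1955, 0.0718]
ee_rot: [-2.216, -2.227, -0.005]
force: [1.5, 0.0, -1.9]
width: 0.561
gripper_force: 20.0
```

{"method": "drive_tool", "body": {
  "targets": [
    [0,0,0,0.2,-1.0,0,0.4],
    [0,0,0,0.3,-2.0,0,0.4],
    [0,0,0,0.6,-3.0,0,0.4],
    [0,0,0,1.5,-3.13,0,0.4],
    [0,0,0,2.4,-3.13,0,0.4]
  ]
}}

```text
clock: 7.15
position: [0.6143, 0.0648, 0.07]
ee_rot: [2.225, 2.217, -0.002]
force: [0.8, 1.5, -1.7]
width: 0.561
gripper_force: 20.0
```

{"method": "drive_tool", "body": {
  "targets": [
    [0,0,0,0.5,0,0,0.4],
    [0,0,0,0.85,0,0,0.4],
    [0,0,0,1.0,0,0,0.4],
    [0,0,0,1.0,0,0,0.4],
    [0,0,0,1.0,0,0,0.4]
  ]
}}

```text
clock: 7.65
position: [0.6528, 0.068, 0.0696]
ee_rot: [-2.221, -2.221, 0.001]
force: [-0.4, 0.6, -1.5]
width: 0.563
gripper_force: 20.0
```

```bash
python3 - <<'E'
from h import *
d=get('side'); w=get('scene'); 
print(d['s']['position'],d['s']['width'],d['s']['force'])
cv2.imwrite('pics/e.png',cv2.resize(np.vstack([d['pixels'][90:290,200:520],w['pixels'][120:320,220:540]]),None,fx=1.5,fy=1.5)[:,:,::-1])
E
```

```text
[0.65279148 0.06804425 0.06964184] 0.562842296137131 [-0.37701168  0.55167345 -1.48055293]
```

View pics/e.png

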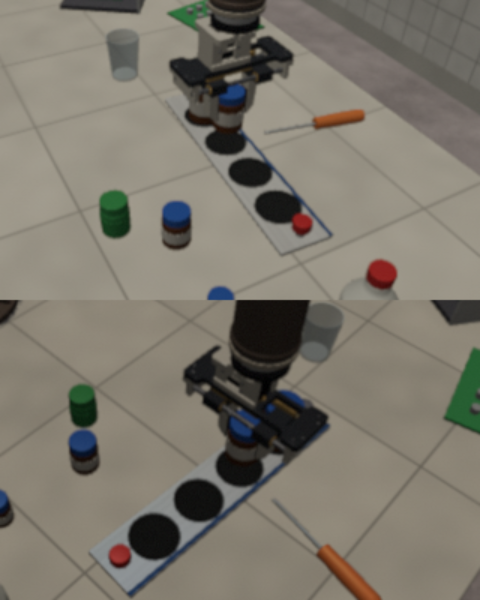

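Jar 70 hangs upright over the third pad (side crop (230,110)). I lower it and release.

{"method": "drive_tool", "body": {
  "targets": [
    [0,0,0,0,0,-0.3,0.4],
    [0,0,0,0,0,-0.6,0.4],
    [0,0,0,0,0,-0.8,0.4],
    [0,0,0,0,0,-0.93,0.4],
    [0,0,0,0,0,-0.93,0.4]
  ]
}}

```text
clock: 8.25
position: [0.6533, 0.0679, 0.032]
ee_rot: [-2.221, -2.221, 0.002]
force: [-0.5, -0.5, -1.9]
width: 0.559
gripper_force: 20.0
```

{"method": "drive_tool", "body": {
  "targets": [
    [0,0,0,0,0,0,0.6],
    [0,0,0,0,0,0,0.7],
    [0,0,0,0,0,0,0.85],
    [0,0,0,0,0,0,1],
    [0,0,0,0,0,0,1]
  ]
}}

```text
clock: 8.75
position: [0.6539, 0.068, 0.0328]
ee_rot: [2.221, 2.221, 0.0]
force: [-0.3, -0.4, -0.7]
width: 0.897
gripper_force: 0.0
```

{"method": "drive_tool", "body": {
  "targets": [
    [0,0,0,0,0,0.6,1],
    [0,0,0,0,0,1.4,1],
    [0,0,0,0,0,2.2,1],
    [0,0,0,-0.5,-0.4,2.5,1],
    [0,0,0,-1.4,-1.2,2.5,1]
  ]
}}

```text
clock: 9.25
position: [0.6006, 0.0228, 0.1352]
ee_rot: [2.215, 2.224, 0.01]
force: [0.1, -1.4, -0.3]
width: 1.0
gripper_force: 0.0
```

{"method": "drive_tool", "body": {
  "targets": [
    [0,0,0,-0.8,-0.8,0,1],
    [0,0,0,-1.7,-1.6,0,1],
    [0,0,0,-2.5,-2.3,-0.3,0.8],
    [0,0,0,-3.05,-2.7,-0.6,0.8],
    [0,0,0,-3.05,-2.7,-0.8,0.8]
  ]
}}

```text
clock: 9.75
position: [0.4721, -0.091, 0.1003]
ee_rot: [-2.226, -2.216, 0.004]
force: [0.6, 0.4, 0.7]
width: 0.817
gripper_force: 0.0
```

```bash
python3 m.py | cut -c1-400 | grep -v '\[2[16]'
```

```text
scene [398, 181, 25, 19, 359] [(0.045, array([0.6429, 0.1872])), (0.055, array([0.6469, 0.1789])), (0.065, array([0.6508, 0.1706])), (0.075, array([0.6548, 0.1622])), (0.085, array([0.6588, 0.1539]))]
scene [372, 205, 23, 18, 309] [(0.045, array([0.6417, 0.0881])), (0.055, array([0.6457, 0.0811])), (0.065, array([0.6497, 0.0742])), (0.075, array([0.6537, 0.0673])), (0.085, array([0.6576, 0.0603]))]
side [339, 139, 8, 12, 72] [(0.045, array([0.7048, 0.2031])), (0.055, array([0.6964, 0.1893])), (0.065, array([0.688 , 0.1756])), (0.075, array([0.6796, 0.1619])), (0.085, array([0.6712, 0.1482]))]
side [309, 225, 18, 16, 230] [(0.045, array([ 0.4797, -0.0791])), (0.055, array([ 0.4752, -0.0879])), (0.065, array([ 0.4708, -0.0966])), (0.075, array([ 0.4663, -0.1054])), (0.085, array([ 0.4619, -0.1142]))]
side [339, 282, 16, 17, 222] [(0.045, array([ 0.4608, -0.2363])), (0.055, array([ 0.4567, -0.2423])), (0.065, array([ 0.4526, -0.2483])), (0.075, array([ 0.4484, -0.2543])), (0.085, array([ 0.4443, -0.2603]))]
[ 0.47384801 -0.08925448  0.09954915] 9.8
```

{"method": "drive_tool", "body": {
  "targets": [
    [0,0,0,0,0,-0.6,0.8],
    [0,0,0,0,0,-1.2,0.8],
    [0,0,0,0,0,-1.8,0.8],
    [0,0,0,0,0,-2.1,0.8],
    [0,0,0,0,0,-2.1,0.8]
  ]
}}

```text
clock: 10.35
position: [0.4759, -0.0871, 0.0157]
ee_rot: [-2.219, -2.222, 0.002]
force: [-0.2, -0.4, 0.7]
width: 0.8
gripper_force: 0.0
```

{"method": "drive_tool", "body": {
  "targets": [
    [0,0,0,0,0,0,0.65],
    [0,0,0,0,0,0,0.55],
    [0,0,0,0,0,0,0.4],
    [0,0,0,0,0,0,0.3],
    [0,0,0,0,0,0,0.3]
  ]
}}

```text
clock: 10.85
position: [0.4762, -0.0881, 0.0173]
ee_rot: [2.221, 2.221, 0.001]
force: [-0.3, 0.5, 5.1]
width: 0.471
gripper_force: 20.0
```

{"method": "drive_tool", "body": {
  "targets": [
    [0,0,0,0,0,0,0.3],
    [0,0,0,0,0,0.4,0.3],
    [0,0,0,0,0,0.9,0.3],
    [0,0,0,0.6,0.5,1.2,0.3],
    [0,0,0,1.4,1.0,1.2,0.3]
  ]
}}

```text
clock: 11.35
position: [0.5321, -0.0485, 0.0665]
ee_rot: [2.223, 2.218, 0.001]
force: [1.1, -0.1, -1.4]
width: 0.476
gripper_force: 20.0
```

{"method": "drive_tool", "body": {
  "targets": [
    [0,0,0,0.9,0.6,0,0.3],
    [0,0,0,1.8,0.72,0,0.3],
    [0,0,0,2.6,0.72,0,0.3],
    [0,0,0,2.92,0.72,0,0.3],
    [0,0,0,2.92,0.72,0,0.3]
  ]
}}

```text
clock: 11.85
position: [0.65, -0.0191, 0.0643]
ee_rot: [2.221, 2.221, 0.001]
force: [-0.7, 0.5, -2.3]
width: 0.474
gripper_force: 20.0
```

{"method": "drive_tool", "body": {
  "targets": [
    [0,0,0,0,0,-0.3,0.3],
    [0,0,0,0,0,-0.6,0.3],
    [0,0,0,0,0,-0.8,0.3],
    [0,0,0,0,0,-0.93,0.3],
    [0,0,0,0,0,-0.93,0.3]
  ]
}}

```text
clock: 12.35
position: [0.6477, -0.0193, 0.0269]
ee_rot: [-2.221, -2.221, 0.002]
force: [0.1, -0.5, -1.4]
width: 0.47
gripper_force: 20.0
```

{"method": "drive_tool", "body": {
  "targets": [
    [0,0,0,0,0,0,0.5],
    [0,0,0,0,0,0,0.6],
    [0,0,0,0,0,0,0.75],
    [0,0,0,0,0,0,0.9],
    [0,0,0,0,0,0,0.9]
  ]
}}

```text
clock: 12.85
position: [0.6487, -0.0192, 0.0276]
ee_rot: [2.221, 2.221, 0.0]
force: [0.1, 0.3, -0.4]
width: 0.798
gripper_force: 0.0
```

{"method": "drive_tool", "body": {
  "targets": [
    [0,0,0,0,0,0.6,0.9],
    [0,0,0,0,0,1.4,0.9],
    [0,0,0,0,0,2.0,0.9],
    [0,0,0,-0.5,-0.6,2.2,0.9],
    [0,0,0,-1.4,-1.6,2.2,0.9]
  ]
}}

```text
clock: 13.35
position: [0.5977, -0.0779, 0.1174]
ee_rot: [2.214, 2.225, 0.007]
force: [0.7, -1.6, 0.1]
width: 0.9
gripper_force: 0.0
```

{"method": "drive_tool", "body": {
  "targets": [
    [0,0,0,-0.8,-0.9,0,0.7],
    [0,0,0,-1.6,-1.8,0,0.7],
    [0,0,0,-2.4,-2.7,0,0.7],
    [0,0,0,-3.0,-3.5,0,0.7],
    [0,0,0,-3.28,-3.82,-0.5,0.7]
  ]
}}

```text
clock: 13.85
position: [0.4626, -0.2377, 0.0975]
ee_rot: [2.224, 2.213, 0.0]
force: [1.0, -0.9, -0.5]
width: 0.696
gripper_force: 0.0
```

{"method": "drive_tool", "body": {
  "targets": [
    [0,0,0,0,0,-0.5,0.7],
    [0,0,0,0,0,-1.0,0.7],
    [0,0,0,0,0,-1.6,0.7],
    [0,0,0,0,0,-2.1,0.7],
    [0,0,0,0,0,-2.15,0.7]
  ]
}}

```text
clock: 14.35
position: [0.4626, -0.2326, 0.0077]
ee_rot: [-2.219, -2.219, 0.002]
force: [-0.5, -0.2, 0.1]
width: 0.698
gripper_force: 0.0
```

```bash
python3 m.py | cut -c1-400
```

```text
scene [398, 181, 25, 19, 358] [(0.045, array([0.6431, 0.1873])), (0.055, array([0.647, 0.179])), (0.065, array([0.651 , 0.1707])), (0.075, array([0.655 , 0.1624])), (0.085, array([0.659 , 0.1541]))]
scene [372, 205, 23, 18, 308] [(0.045, array([0.6419, 0.0882])), (0.055, array([0.6458, 0.0813])), (0.065, array([0.6498, 0.0744])), (0.075, array([0.6538, 0.0674])), (0.085, array([0.6578, 0.0605]))]
scene [345, 231, 19, 15, 230] [(0.045, array([ 0.6399, -0.0081])), (0.055, array([ 0.6439, -0.0137])), (0.065, array([ 0.6479, -0.0193])), (0.075, array([ 0.6519, -0.025 ])), (0.085, array([ 0.6559, -0.0306]))]
side [342, 288, 13, 11, 100] [(0.045, array([ 0.4596, -0.2453])), (0.055, array([ 0.4555, -0.2512])), (0.065, array([ 0.4514, -0.257 ])), (0.075, array([ 0.4473, -0.2629])), (0.085, array([ 0.4431, -0.2687]))]
[ 0.46311223 -0.23284073  0.00861141] 14.4
```

{"method": "drive_tool", "body": {
  "targets": [
    [0,0,0,0,0,0,0.55],
    [0,0,0,0,0,0,0.45],
    [0,0,0,0,0,0,0.35],
    [0,0,0,0,0,0,0.2],
    [0,0,0,0,0,0,0.2]
  ]
}}

```text
clock: 14.95
position: [0.4641, -0.2333, 0.01]
ee_rot: [2.221, 2.221, 0.0]
force: [-0.8, 0.2, 4.8]
width: 0.385
gripper_force: 20.0
```

{"method": "drive_tool", "body": {
  "targets": [
    [0,0,0,0,0,0,0.2],
    [0,0,0,0,0,0.4,0.2],
    [0,0,0,0,0,0.9,0.2],
    [0,0,0,0.6,0.5,1.2,0.2],
    [0,0,0,1.4,1.2,1.3,0.2]
  ]
}}

```text
clock: 15.45
position: [0.5198, -0.1872, 0.063]
ee_rot: [2.226, 2.215, -0.001]
force: [1.1, -1.4, -1.2]
width: 0.384
gripper_force: 20.0
```

{"method": "drive_tool", "body": {
  "targets": [
    [0,0,0,0.5,0.9,0,0.2],
    [0,0,0,1.2,1.7,0,0.2],
    [0,0,0,2.2,2.03,0,0.2],
    [0,0,0,3.1,2.03,0,0.2],
    [0,0,0,3.1,2.03,0,0.2]
  ]
}}

```text
clock: 15.95
position: [0.6486, -0.1021, 0.0615]
ee_rot: [2.217, 2.223, 0.005]
force: [0.6, 0.2, -0.6]
width: 0.383
gripper_force: 20.0
```

```bash
python3 m.py | cut -c1-400;  python3 - <<'E'
from h import *
d=get('side'); w=get('scene'); 
print(d['s']['position'],d['s']['width'],d['s']['force'])
cv2.imwrite('pics/f.png',cv2.resize(np.vstack([d['pixels'][90:290,200:520],w['pixels'][120:320,220:540]]),None,fx=1.5,fy=1.5)[:,:,::-1])
E
```

```text
scene [397, 181, 26, 19, 368] [(0.045, array([0.6431, 0.1865])), (0.055, array([0.6471, 0.1782])), (0.065, array([0.651 , 0.1699])), (0.075, array([0.655 , 0.1616])), (0.085, array([0.659 , 0.1533]))]
scene [372, 205, 23, 18, 316] [(0.045, array([0.6422, 0.0878])), (0.055, array([0.6462, 0.0809])), (0.065, array([0.6502, 0.0739])), (0.075, array([0.6542, 0.067 ])), (0.085, array([0.6581, 0.06  ]))]
scene [348, 231, 16, 13, 116] [(0.045, array([6.399e-01, 3.000e-04])), (0.055, array([ 0.6439, -0.0054])), (0.065, array([ 0.648 , -0.0112])), (0.075, array([ 0.652 , -0.0169])), (0.085, array([ 0.656 , -0.0227]))]
side [327, 138, 20, 14, 217] [(0.045, array([0.6894, 0.2095])), (0.055, array([0.6813, 0.1957])), (0.065, array([0.6731, 0.1819])), (0.075, array([0.665 , 0.1681])), (0.085, array([0.6569, 0.1543]))]
side [343, 159, 18, 13, 192] [(0.045, array([0.6749, 0.1036])), (0.055, array([0.667 , 0.0916])), (0.065, array([0.6592, 0.0797])), (0.075, array([0.6513, 0.0677])), (0.085, array([0.6434, 0.0557]))]
side [387, 193, 13, 13, 90] [(0.045, array([ 0.6895, -0.0655])), (0.055, array([ 0.6814, -0.0745])), (0.065, array([ 0.6732, -0.0835])), (0.075, array([ 0.6651, -0.0925])), (0.085, array([ 0.657 , -0.1015]))]
[ 0.64579163 -0.10309062  0.06102601] 16.0
[ 0.64401478 -0.10380814  0.06088657] 0.3838544380799136 [-0.49064622  0.0342084  -0.57120991]
```

View pics/f.png

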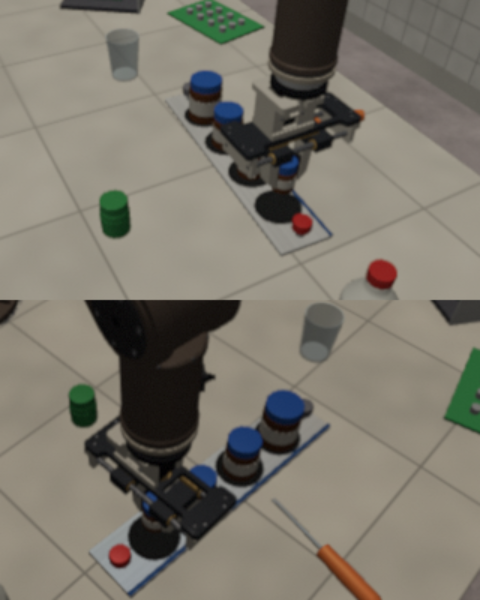

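The three bigger jars stand upright on their pads, and the small jar is held above the pad by the red knob. I lower it and release.

{"method": "drive_tool", "body": {
  "targets": [
    [0,0,0,0,0,-0.3,0.2],
    [0,0,0,0,0,-0.6,0.2],
    [0,0,0,0,0,-0.85,0.2],
    [0,0,0,0,0,-1.03,0.2],
    [0,0,0,0,0,-1.03,0.2]
  ]
}}

```text
clock: 16.65
position: [0.6433, -0.104, 0.0192]
ee_rot: [-2.221, -2.22, 0.002]
force: [-0.6, 0.4, -1.5]
width: 0.387
gripper_force: 20.0
```

{"method": "drive_tool", "body": {
  "targets": [
    [0,0,0,0,0,0,0.4],
    [0,0,0,0,0,0,0.5],
    [0,0,0,0,0,0,0.65],
    [0,0,0,0,0,0,0.85],
    [0,0,0,0,0,0,0.85]
  ]
}}

```text
clock: 17.15
position: [0.6441, -0.104, 0.0205]
ee_rot: [2.221, 2.221, 0.0]
force: [-0.5, -0.2, 1.1]
width: 0.697
gripper_force: 0.0
```

{"method": "drive_tool", "body": {
  "targets": [
    [0,0,0,0,0,0.6,0.85],
    [0,0,0,0,0,1.4,0.85],
    [0,0,0,0,0,2.3,0.85],
    [0,0,0,-0.8,0,3.0,0.85],
    [0,0,0,-1.6,0,3.5,0.85]
  ]
}}

```text
clock: 17.65
position: [0.5804, -0.1039, 0.1623]
ee_rot: [2.22, 2.22, 0.003]
force: [0.6, -0.1, 0.2]
width: 0.85
gripper_force: 0.0
```

{"method": "drive_tool", "body": {
  "targets": [
    [0,0,0,-1,0,0,0.85],
    [0,0,0,-2,0,0,0.85],
    [0,0,0,-3,0,0,0.85],
    [0,0,0,-3.2,0,0,0.85],
    [0,0,0,-3.2,0,0,0.85]
  ]
}}

```text
clock: 18.15
position: [0.4511, -0.1041, 0.1608]
ee_rot: [2.222, 2.22, 0.001]
force: [0.9, -0.4, 1.0]
width: 0.85
gripper_force: 0.0
```

```bash
python3 m.py | cut -c1-400;  python3 - <<'E'
from h import *
d=get('side'); w=get('scene'); 
print(d['s']['position'],d['s']['width'],d['s']['force'])
cv2.imwrite('pics/g.png',cv2.resize(np.vstack([d['pixels'][90:290,200:520],w['pixels'][120:320,220:540]]),None,fx=1.5,fy=1.5)[:,:,::-1])
E
```

```text
scene [398, 181, 25, 19, 356] [(0.045, array([0.6427, 0.1874])), (0.055, array([0.6467, 0.1791])), (0.065, array([0.6507, 0.1708])), (0.075, array([0.6546, 0.1625])), (0.085, array([0.6586, 0.1542]))]
scene [372, 205, 23, 17, 307] [(0.045, array([0.6417, 0.0885])), (0.055, array([0.6457, 0.0815])), (0.065, array([0.6497, 0.0746])), (0.075, array([0.6536, 0.0676])), (0.085, array([0.6576, 0.0607]))]
scene [345, 231, 19, 15, 228] [(0.045, array([ 0.6399, -0.0081])), (0.055, array([ 0.6439, -0.0137])), (0.065, array([ 0.6479, -0.0193])), (0.075, array([ 0.6519, -0.025 ])), (0.085, array([ 0.6559, -0.0306]))]
scene [315, 259, 17, 14, 174] [(0.045, array([ 0.6391, -0.1033])), (0.055, array([ 0.6431, -0.1076])), (0.065, array([ 0.6471, -0.112 ])), (0.075, array([ 0.6511, -0.1163])), (0.085, array([ 0.6551, -0.1206]))]
side [360, 181, 17, 14, 182] [(0.045, array([0.6614, 0.002 ])), (0.055, array([ 0.6537, -0.0082])), (0.065, array([ 0.6461, -0.0184])), (0.075, array([ 0.6385, -0.0285])), (0.085, array([ 0.6308, -0.0387]))]
side [381, 207, 14, 13, 135] [(0.045, array([ 0.65  , -0.0981])), (0.055, array([ 0.6426, -0.1066])), (0.065, array([ 0.6351, -0.115 ])), (0.075, array([ 0.6277, -0.1234])), (0.085, array([ 0.6203, -0.1318]))]
[ 0.45269    -0.10403275  0.16089829] 18.2
[ 0.45344524 -0.10396519  0.1608176 ] 0.8494244533745995 [ 0.02461024 -0.61863661  0.47688433]
```

View pics/g.png

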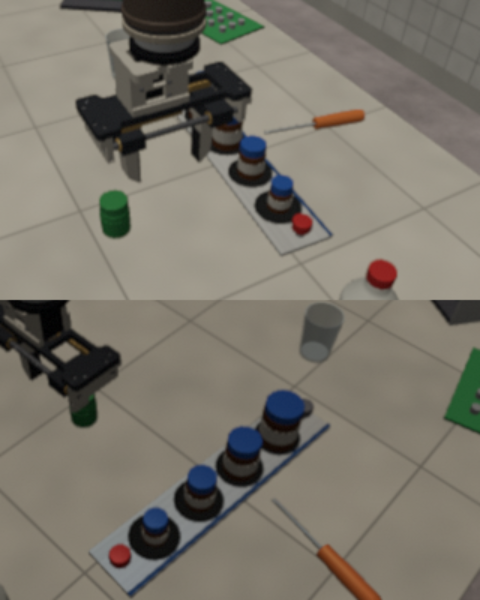

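All four jars stand upright in order, each measured within about 2 mm of its pad centre, with the smallest by the red knob. The gripper is clear and the beaker has not moved, so I hand in.

```bash
python3 -c "
from cell import arm
print(arm.sign_off())"
```

```text
the job is handed in; nothing more can be done
None
```

The job is handed in: all four jars stand upright in order of size, smallest by the red knob, each measured within about 2 mm of its pad centre, and the beaker was left alone; the hand-in returned no verdict.

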